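# Slide a tag holder under the spring clip of a marking jig

## Task

On the blue marking jig, press the spring clip's long yellow pad down with one fingertip and keep it down while the other fingertip pushes the tag holder, by its red lip, beneath the clip's steel foot until it meets the end stop; only then let the clip go, so that it clamps the holder. Nothing is to be picked up: the holder stays flat on the jig and is not lifted or tipped, and the loose fittings and tools around it are left where they are.

Things in the scene. Friction and masses are not known exactly. Their poses are not given: they have to be found in the camera images.
- jig: blue steel plate fixed to the table, 10 mm thick, spanning its own x -140..105, y -110..70 mm. Origin on the table. x is the push direction (away from the robot), y points from the holder's channel to the yellow pad, z up. Channel: floor z 10 mm, centre y -20, 63 mm wide between steel rails 4 mm thick and 8 mm high. Loose fittings stand on its deck near y -83.
- stop (a point): on the jig: middle of the face of the dark steel end stop (14 mm high) at floor height (jig x 85, y -20, z 10 mm). The holder is home when its front edge touches this face.
- holder: loose tag holder in the channel, axes along the jig's: flat aluminium plate 90 (x) x 60 (y) x 6 mm, about 0.12 kg, with a brass tag. Along its rear edge (x -45..-40 mm) stands a red lip 50 mm wide, rising to 32 mm above the underside. Origin: centre of the underside. It must travel about 55 to 75 mm.
- holder_front (a point): middle of the holder's front edge, at its underside (holder x +45 mm)
- lip (a point): middle of the red lip's rear face, the face to push on, at its top edge (holder x -45 mm, z 32 mm)
- clip (a joint): spring clip angle, rad: 0 at rest (foot 2.5 mm above the channel floor: blocks the holder), 0.25 pressed fully down (hard stop, foot 11 mm up). A see-saw about a line along jig x: the pad goes down, the foot up. The foot clears the holder above 0.11 (0.17 is safe); resting on the holder it reads 0.10. Springs back; at mid-width the pad takes about 4 N to start, 8 N fully down.
- clip_pad (a point): middle of the top of the yellow pad, a smooth strip 150 mm long (jig x -133..17) and 34 mm wide (jig y 27..61 mm), top about 34 mm above the table at rest, 28 mm fully pressed; free below. It works alike anywhere along its length and a fingertip may slide along it. Its middle line lies 64 mm in y from the lip's middle.
- clip_foot (a point): lower inner edge of the clip's steel foot (jig x 51, y -18 mm); the foot spans jig x 40..62 and y -34..-18 mm; a yellow arm joins it to the pivot at jig y 18 mm. No part of the clip rises above 50 mm over the table.
- nipple: loose brass hex nipple, 26 mm across, 40 mm high, standing on the jig's deck; leave alone
- ferrule_a: loose steel ferrule (ring), 28 mm across, 34 mm high, standing on the jig's deck; leave alone
- ferrule_b: loose steel ferrule (ring), 32 mm across, 40 mm high, standing on the jig's deck; leave alone
- wrench: loose wrench, 170 mm long, lying on the table on the yellow pad's side of the jig; leave alone
- adapter: loose steel hex adapter, 34 mm across, 38 mm high, standing on the table beside the jig; leave alone
- cup: loose green cup, 64 mm across, 50 mm high, standing on the table beside the jig; leave alone
- screwdriver: loose screwdriver, 180 mm long, lying on the table beside the jig; leave alone
- oil: loose white bottle with a red cap, 64 mm across, 170 mm high, standing to the left of the work; leave alone
Things that resemble listed ones, but are neither listed nor needed, are in the scene too. There is more than one size of the holder; the one meant has the size given above.

How it is judged:
By the outcome, as a careful person would: the job done as asked, in the order asked, and still so for the second after the job is handed in, with the robot touching nothing.
It also fails if it takes over 43 s, if anything falls off the work surface, if the arm or the gripper's body presses on something with over 40 N, if the wrist force passes 120 N, or if a joint passes its speed limit or range.

## Robot

A 6-joint arm with a two-finger parallel gripper is mounted at the origin on the work surface. World frame = base frame: x ahead of the robot, y to its left, z up, the work surface at z = 0. Lengths are in m, angles in rad, forces in N, time in s.
With the tool pointing down it reaches from about 0.35 to 0.975 m from the base axis. Payload 4.9 kg.
Tool frame: the origin (TCP) lies midway between the tips of the shut fingers; the grasp point (between the pads) lies 19 mm behind it; z points along the fingers, y is the line along which they close (so a half turn about z gives the same grasp; the last joint's range is limited). The gripper opens to 85 mm and grips with 20 to 120 N. Pads are 22 mm wide; open, the fingers measure 114 mm over their backs; the gripper's body (76 mm by 85 mm) begins 54 mm behind the grasp point. The pads swing forward as they close: fully open they stand 13 mm farther back than shut.
Start: joints at [-1.414, 0.053, 1.613, -0, 1.476, -0.119], TCP at [0.17, -0.601, 0.231] pointing down, gripper open.
Joint ranges: [-3.01, 3.01], [-1.01, 2.22], [0.06, 2.58], [-1.02, 4.17], [0.09, 2.62], [-3.14, 3.14]. Speed limits (rad/s): [2.57, 2.57, 3.14, 3.14, 3.14, 3.14].

## Interface

Orientations are given as a rotation vector (axis times angle).
In Python, from station import telemetry, optics, ctrl gives the robot as it stands.
- The arm moves only by the shell command python3 -m pendant 'ROWS' [FORCE]. ROWS is JSON, one flat list of numbers, 7 for each row, row after row: the turn, a rotation vector about the tool's x, y, z as a fraction of full scale, then the shift along the tool's x, y, z as a fraction of full scale, then the opening, from 0 (shut) to 1 (fully open). In form: [ax, ay, az, tx, ty, tz, fingers, ax, ay, az, tx, ty, tz, fingers, ...]. A call has 1 to 12 rows; each row is the pose to reach, as a shift and turn from the pose commanded when the call began, along the tool's axes at that moment; what a row does not reach only later rows make up. Full scale, the value 1, is 300 mm for a shift and 30 degrees for a turn. A row lasts 1/8 s, in which the tool goes at most 62.5 mm and 10.7 degrees, less where a joint would pass 70% of its speed; a pose out of reach is approached as far as the arm can. A call with a number of a shift or a turn outside -1 to 1 is refused whole. A call with a gripper value outside its range is refused whole. The fingers move at their own pace and stop on an object; FORCE is the grip in N (left out, the last holds). Time passes only in rows, so rows that repeat a pose let the fingers close. It gives the time, the measured TCP pose, the force, the opening and the grip force at its end, in the units of the state.
- telemetry.get_obs(): the state, without advancing time (a new reading comes with each control period).
- optics.get_image(name): name is "scene" or "top" or "wrist"; returns a dict with "image" (400x640x3 uint8, red, green, blue), "depth" (400x640 float32, m along the optical axis (not along the pixel's ray), 0 where there is no reading), "fx", "fy", "cx", "cy" (pixels), "rvec" (rotation vector, rad) and "tvec" (3), from world to camera coordinates, as OpenCV has them. Camera axes: x right, y down, z forward; pixel columns grow to the right and rows downward; lengths in m; the calibration is good to about 2 mm. The wrist camera is an equidistant fisheye: a pixel r from the principal point sees the ray r / f radians off the axis. A picture is of the moment at which its call begins.
- ctrl.finish_job(): hands the job in; it is judged then, once.
The state is a dict: "t": time; "q": joint angles; "dq": joint speeds; "effort": joint torques, N m; "tool_pos": TCP position; "tool_rot": TCP orientation; "contact_force": force on the tool from outside, world axes, zero at the start; "wrist_torque": the same for the moment, N m; "opening": finger opening in m; "grip_force": force on a finger pad.
Only numpy, scipy, OpenCV 4.12 (cv2) and the standard library are available. Lean on these libraries where they do the work, as an engineer would, in place of code of your own. Each camera call takes 0.05 s, during which the arm holds its last target. There are 200 camera calls.

## Working session

There is one attempt and no reset: what is moved stays moved. The work goes in short steps, Python scripts to look and compute and a shell command to move; the robot and the scene stay as the last step left them, time stands still between calls to the robot, and variables do not carry over. Pictures are saved under pics/ and viewed, at most 10 in all, crops included, and the job is handed in when it is done.

```bash
mkdir -p pics; ls; python3 - <<'E'
from station import telemetry, optics
import cv2,pickle
print(telemetry.get_obs())
for n in ("top","scene"):
    d=optics.get_image(n); pickle.dump(d,open(f"{n}0.pkl","wb"))
    cv2.imwrite(f"pics/{n}0.png",d["image"][:,:,::-1]); print(n,d["fx"],d["cx"],d["cy"],d["rvec"],d["tvec"])
E
```

```text
pics
{'t': 0.0, 'q': array([-1.41399338e+00,  5.33131065e-02,  1.61431050e+00,  1.68596017e-05,
        1.47596220e+00, -1.18993506e-01]), 'dq': array([ 0.00065131, -0.00100961,  0.0002996 ,  0.00087175, -0.00103757,
       -0.00071514]), 'effort': array([-2.53536375e-03, -3.93679297e+01, -3.70180464e+01, -3.03299221e-04,
        7.01511206e-03, -1.10681256e-05]), 'tool_pos': array([ 0.1701074 , -0.60076235,  0.23008027]), 'tool_rot': array([-3.10979597e+00, -4.31571866e-01,  3.28066027e-05]), 'contact_force': array([-0.12249953, -0.29098624,  0.09959625]), 'wrist_torque': array([-0.01419988, -0.00546546, -0.00151045]), 'grip_force': 0.0, 'opening': 0.08551681276499899}
top 500.3942611974222 320.6661048378692 202.66641745698388 [ 2.13500562 -2.1438789   0.16757848] [0.14838559 0.55034877 1.33768067]
scene 495.0045484156826 312.8602818560324 190.08742995511113 [ 2.06517107  0.60946532 -0.3161465 ] [-0.55356194 -0.0303172   1.31962707]
```

View pics/top0.png

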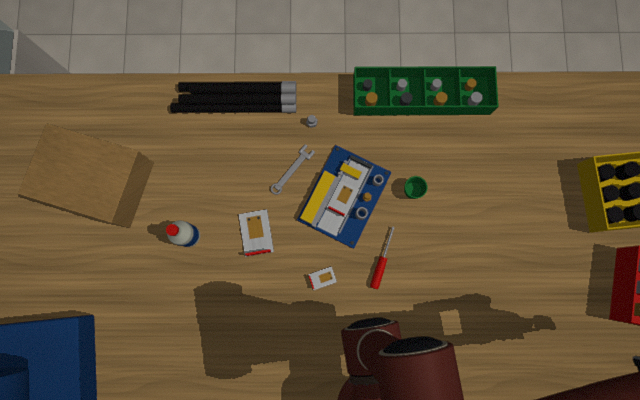

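View pics/scene0.png

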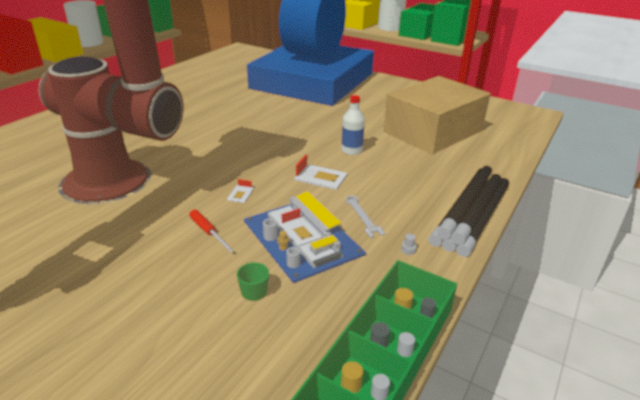

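The top view shows the jig at about (345,195), with the yellow pad at (318,198), red lip at (336,211), foot at (350,170) and fittings at (378,180), (367,197) and (362,212). There are three holder-like items: one on the jig (343,195), a bigger one on the table (255,232) and a smaller one (321,278). Only the jig one lies in the channel, so I'll check its size in a crop.

```bash
cat > h.py <<'E'
import numpy as np,cv2,pickle
def cam(d):
    R=cv2.Rodrigues(np.array(d["rvec"],float))[0]; t=np.array(d["tvec"],float); return R,t
def ray(d,uv,z):
    R,t=cam(d); uv=np.atleast_2d(np.array(uv,float))
    r=np.c_[(uv[:,0]-d["cx"])/d["fx"],(uv[:,1]-d["cy"])/d["fy"],np.ones(len(uv))]@R
    c=-R.T@t; return c+r*((z-c[2])/r[:,2])[:,None]
def blobs(m,amin=15):
    c,_=cv2.findContours(m.astype(np.uint8),cv2.RETR_EXTERNAL,cv2.CHAIN_APPROX_NONE)
    return sorted([k for k in c if cv2.contourArea(k)>amin],key=cv2.contourArea,reverse=True)
E
python3 - <<'E'
from h import *
d=pickle.load(open("top0.pkl","rb")); im=d["image"]
hsv=cv2.cvtColor(im,cv2.COLOR_RGB2HSV); roi=np.zeros(im.shape[:2],bool); roi[135:255,285:400]=1
H,S,V=[hsv[...,i].astype(int) for i in range(3)]
def show(n,m,z):
    for k in blobs(m&roi)[:3]:
        k=k[:,0,:]; P=(ray(d,k,z)[:,:2]*1000).astype(np.float32); r=cv2.minAreaRect(P)
        print(n,"px",k.mean(0).round(1),"c",np.round(r[0],1),"size",np.round(r[1],1),"ang",round(r[2],2))
show("yellow",(H>22)&(H<32)&(S>190)&(V>120),.034)
show("red",((H<6)|(H>174))&(S>150)&(V>70),.042)
show("blue",(H>100)&(H<120)&(S>120),.010)
show("white",(S<40)&(V>150),.016)
m=((H>100)&(H<120)&(S>120))&roi
hull=cv2.convexHull(np.vstack(blobs(m)))[:,0,:]
r=cv2.minAreaRect((ray(d,hull,.01)[:,:2]*1000).astype(np.float32)); print("hull",r)
cv2.imwrite("pics/crop.png",cv2.resize(im[135:255,285:405,::-1],None,fx=5,fy=5,interpolation=cv2.INTER_CUBIC))
E
```

```text
yellow px [317.2 196.7] c [570.  155.3] size [ 31.8 148.6] ang 62.94
yellow px [350.1 170.4] c [643.8  62.6] size [55.5 19.3] ang 62.59
blue px [343.7 194.7] c [576.9  80. ] size [177.4 242.2] ang 63.07
white px [350.8 187.7] c [597.7  69. ] size [ 54.4 146.7] ang 63.05
white px [330.  222.5] c [500.4 117.5] size [54.9 52.8] ang 63.35
hull ((576.9048461914062, 79.99891662597656), (177.3883819580078, 242.16819763183594), 63.071224212646484)
```

View pics/crop.png

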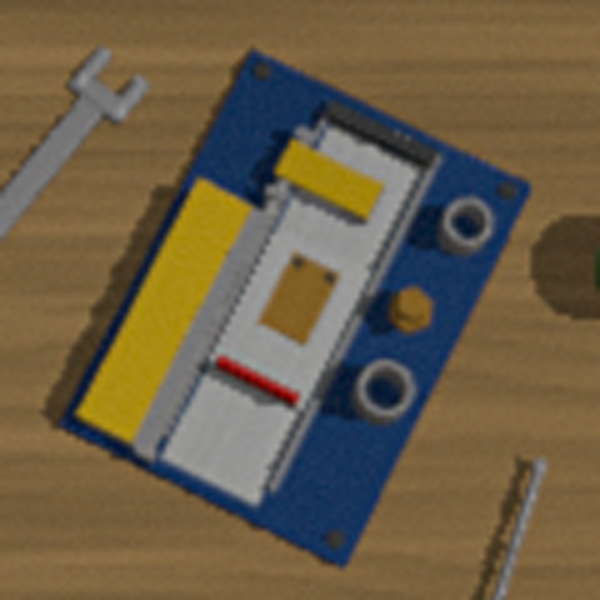

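The crop confirms the holder in the jig channel, with the lip at crop (258,381), front under the foot side and the brass tag. Next I measure the lip and holder, then work out the approach.

```bash
cat >> h.py <<'E'
from scipy.spatial.transform import Rotation as Ro
PSI=np.deg2rad(-26.97); XJ=np.array([np.cos(PSI),np.sin(PSI),0]); YJ=np.array([-np.sin(PSI),np.cos(PSI),0])
O=np.array([.6016,.0899,0]); 
def tojig(P): P=np.atleast_2d(P)-O; return np.c_[P@XJ,P@YJ,P[:,2]]*1000
def delta(jx,jy,z):
    "rows numbers (turn, shift fractions) from measured pose to jig target (mm), tool x along jig x"
    from station import telemetry
    o=telemetry.get_obs(); R=Ro.from_rotvec(o["tool_rot"])
    T=O+XJ*jx/1e3+YJ*jy/1e3; T[2]=z/1e3
    Rt=Ro.from_matrix(np.c_[XJ,-YJ,[0,0,-1]])
    s=R.inv().apply(T-o["tool_pos"])/.3; w=np.rad2deg((R.inv()*Rt).as_rotvec())/30
    print("t",round(o["t"],2),"turn",w.round(3),"shift",s.round(4),"at jig",tojig(o["tool_pos"]).round(1),"F",o["contact_force"].round(1),"op",round(o["opening"]*1e3,1),"q",o["q"].round(2))
E
python3 - <<'E'
from h import *
d=pickle.load(open("top0.pkl","rb")); im=d["image"].astype(int)
m=(im[...,0]>110)&(im[...,1]<60)&(im[...,2]<60); r=np.zeros_like(m); r[200:222,322:350]=1
v,u=np.nonzero(m&r); J=tojig(ray(d,np.c_[u,v],.042)); print(len(u),J.min(0),J.max(0),J.mean(0))
m=np.abs(im-np.array([150,100,30])).sum(2)<80
# lip in scene view
d2=pickle.load(open("scene0.pkl","rb")); im2=d2["image"].astype(int)
m=(im2[...,0]>110)&(im2[...,1]<70)&(im2[...,2]<70); r=np.zeros_like(m); r[200:226,272:306]=1
v,u=np.nonzero(m&r); J=tojig(ray(d2,np.c_[u,v],.037)); print(len(u),J.mean(0),J.min(0),J.max(0))
delta(-96,12,130)
E
```

```text
15 [-70.99196558 -41.89784386  42.        ] [-69.66213086   1.23917626  42.        ] [-70.36602271 -20.05482833  42.        ]
83 [-58.81137034 -26.70402747  37.        ] [-69.26063942 -51.09208344  37.        ] [-48.64385911  -4.63412047  37.        ]
t 0.1 turn [-4.000e-03  1.000e-03  1.426e+00] shift [ 1.803  -2.0697  0.3382] at jig [[ -71.3 -811.3  230.2]] F [ 0.4 -0.4 -0. ] op 85.3 q [-1.41  0.05  1.61 -0.    1.48 -0.12]
```

Lip rear face is at jig x ≈ -72, giving about 67 mm of travel, within the stated 55–75. Lip width and the y -20 centre also agree. Moving over in stages.

```bash
python3 -m pendant '[0,0,0.1,0.12,-0.12,0,0.6, 0,0,0.2,0.25,-0.28,0,0.6, 0,0,0.3,0.4,-0.44,0,0.6, 0,0,0.4,0.53,-0.58,0,0.6, 0,0,0.5,0.66,-0.72,0,0.6, 0,0,0.6,0.78,-0.87,0,0.6, 0,0,0.7,0.9,-1,0,0.6, 0,0,0.7,0.9,-1,0,0.6, 0,0,0.7,0.9,-1,0,0.6]' 40; python3 -c "
from h import *
delta(-96,12,130)"
```

```text
t: 1.23
tool_pos: [0.3481, -0.2393, 0.2311]
tool_rot: [3.138, -0.141, -0.001]
contact_force: [-0.3, -0.3, -0.2]
opening: 0.051
grip_force: 0.0
t 1.23 turn [0.001 0.001 0.727] shift [ 0.4609 -1.3251  0.3363] at jig [[ -76.6 -408.4  231.1]] F [-0.3 -0.3 -0.2] op 51.0 q [-0.78 -0.47  2.06 -0.    1.55  0.88]
```

```bash
python3 -m pendant '[0,0,0.12,0.07,-0.15,0,0.58, 0,0,0.25,0.14,-0.3,0,0.58, 0,0,0.4,0.2,-0.46,0,0.58, 0,0,0.52,0.27,-0.62,0,0.58, 0,0,0.64,0.33,-0.78,0,0.58, 0,0,0.727,0.4,-0.92,0.0,0.58, 0,0,0.727,0.44,-1,0,0.58, 0,0,0.727,0.461,-1,0,0.58, 0,0,0.727,0.461,-1,0,0.58]'; python3 -c "
from h import *
delta(-96,12,130)"
```

```text
t: 2.35
tool_pos: [0.5134, 0.0454, 0.2309]
tool_rot: [3.053, -0.736, -0.001]
contact_force: [0.2, -0.6, -0.4]
opening: 0.0493
grip_force: 0.0
t 2.35 turn [ 0.002  0.001 -0.005] shift [-0.126  -0.3054  0.3362] at jig [[-58.4 -79.6 230.9]] F [ 0.2 -0.6 -0.4] op 49.3 q [-0.06 -0.21  1.86 -0.    1.49  1.99]
```

```bash
python3 -m pendant '[0,0,0,-0.06,-0.15,0.1,0.58, 0,0,0,-0.126,-0.305,0.2,0.58, 0,0,0,-0.126,-0.305,0.35,0.58, 0,0,0,-0.126,-0.305,0.47,0.58, 0,0,0,-0.126,-0.305,0.503,0.58, 0,0,0,-0.126,-0.305,0.503,0.58]'; python3 - <<'E'
from h import *
from station import optics
delta(-96,12,60)
w=optics.get_image("wrist"); s=optics.get_image("scene")
cv2.imwrite("pics/wrist1.png",w["image"][:,:,::-1])
pickle.dump((w,s),open("v1.pkl","wb"))
cv2.imwrite("pics/scene1.png",cv2.resize(s["image"][140:290,220:380,::-1],None,fx=4,fy=4,interpolation=cv2.INTER_CUBIC))
E
```

```text
t: 3.1
tool_pos: [0.5212, 0.1447, 0.0806]
tool_rot: [3.054, -0.736, -0.0]
contact_force: [-1.0, -0.6, 0.9]
opening: 0.0494
grip_force: 0.0
t 3.1 turn [ 0.001  0.    -0.004] shift [0.0018 0.0013 0.0687] at jig [[-96.5  12.4  80.6]] F [-1.  -0.6  0.9] op 49.4 q [ 0.13 -0.    1.93 -0.    1.21  2.18]
```

View pics/wrist1.png

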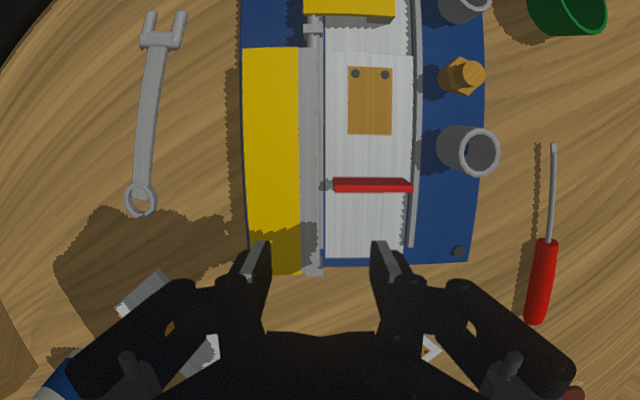

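View pics/scene1.png

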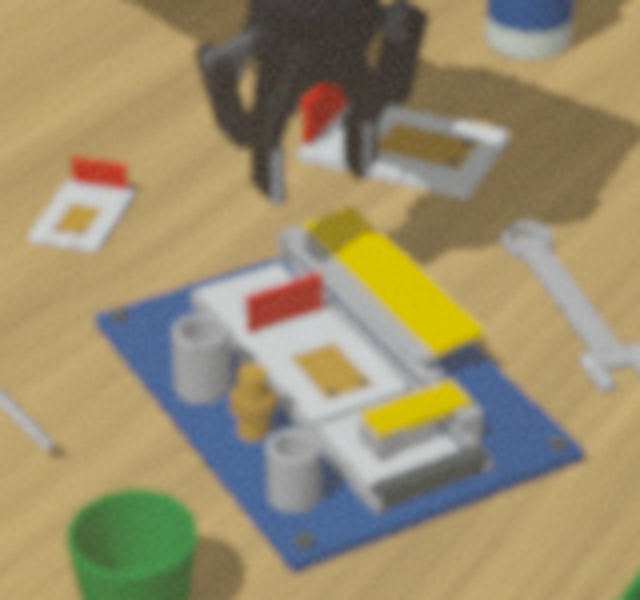

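Wrist picture: left tip (258,258) lines up with the yellow pad, right tip (385,260) with the channel behind the red lip (373,185); the way down is clear.

```bash
python3 -m pendant '[0,0,0,0,0,0.06,0.58, 0,0,0,0,0,0.125,0.58, 0,0,0,0,0,0.135,0.58, 0,0,0,0,0,0.135,0.58]'; for z in 1; do python3 -m pendant '[0,0,0,0,0,0.007,0.58, 0,0,0,0,0,0.007,0.58]'; python3 -m pendant '[0,0,0,0,0,0.007,0.58, 0,0,0,0,0,0.007,0.58]';python3 -m pendant '[0,0,0,0,0,0.007,0.58, 0,0,0,0,0,0.007,0.58]'; done
```

```text
t: 3.7
tool_pos: [0.5205, 0.1457, 0.0391]
tool_rot: [3.054, -0.733, -0.002]
contact_force: [0.3, -0.5, 0.3]
opening: 0.0493
grip_force: 0.0
t: 3.95
tool_pos: [0.5214, 0.1458, 0.0382]
tool_rot: [-3.055, 0.733, -0.001]
contact_force: [-0.6, 0.0, -0.4]
opening: 0.0497
grip_force: 0.0
t: 4.2
tool_pos: [0.521, 0.1457, 0.0357]
tool_rot: [3.055, -0.734, -0.0]
contact_force: [-0.4, 0.2, 0.7]
opening: 0.0493
grip_force: 0.0
t: 4.45
tool_pos: [0.5209, 0.1457, 0.0334]
tool_rot: [3.055, -0.734, -0.001]
contact_force: [0.3, 0.2, 0.1]
opening: 0.0496
grip_force: 0.0
```

```bash
for z in 1; do python3 -m pendant '[0,0,0,0,0,0.007,0.58, 0,0,0,0,0,0.007,0.58]'; python3 -m pendant '[0,0,0,0,0,0.007,0.58, 0,0,0,0,0,0.007,0.58]';python3 -m pendant '[0,0,0,0,0,0.007,0.58, 0,0,0,0,0,0.007,0.58]'; done | grep -E "pos|force"
```

```text
tool_pos: [0.5213, 0.1458, 0.0317]
contact_force: [-0.3, -0.3, 1.0]
grip_force: 0.6
tool_pos: [0.5216, 0.1462, 0.03]
contact_force: [-1.8, 1.6, 5.2]
grip_force: 2.5
tool_pos: [0.5217, 0.1467, 0.0282]
contact_force: [-2.1, 3.1, 6.2]
grip_force: 3.3
```

```bash
for z in 1; do python3 -m pendant '[0,0,0,0,0,0.006,0.58, 0,0,0,0,0,0.006,0.58]'; python3 -m pendant '[0,0,0,0,0,0.004,0.58, 0,0,0,0,0,0.004,0.58]'; done | grep -E "pos|force"; python3 - <<'E'
from h import *
from station import optics
delta(-96,12,25)
w=optics.get_image("wrist"); s=optics.get_image("scene")
v=[x["image"][:,:,::-1] for x in (w,s)]
a=cv2.resize(v[0][0:290,200:500],(600,580)); cv2.imwrite("pics/wrist2.png",a)
b=[cv2.resize(x[165:285,270:350],None,fx=5,fy=5,interpolation=cv2.INTER_CUBIC) for x in (pickle.load(open("v1.pkl","rb"))[1]["image"][:,:,::-1],v[1])]
cv2.imwrite("pics/scene2.png",np.hstack(b))
E
```

```text
tool_pos: [0.522, 0.147, 0.0268]
contact_force: [-2.6, 3.9, 8.5]
grip_force: 4.1
tool_pos: [0.5221, 0.1471, 0.0258]
contact_force: [-3.1, 3.9, 9.3]
grip_force: 4.5
t 5.7 turn [-0.007 -0.001 -0.001] shift [0.0027 0.0098 0.0027] at jig [[-96.8  14.9  25.8]] F [-3.1  3.9  9.3] op 49.9 q [0.14 0.08 1.95 0.   1.11 2.18]
```

View pics/scene2.png

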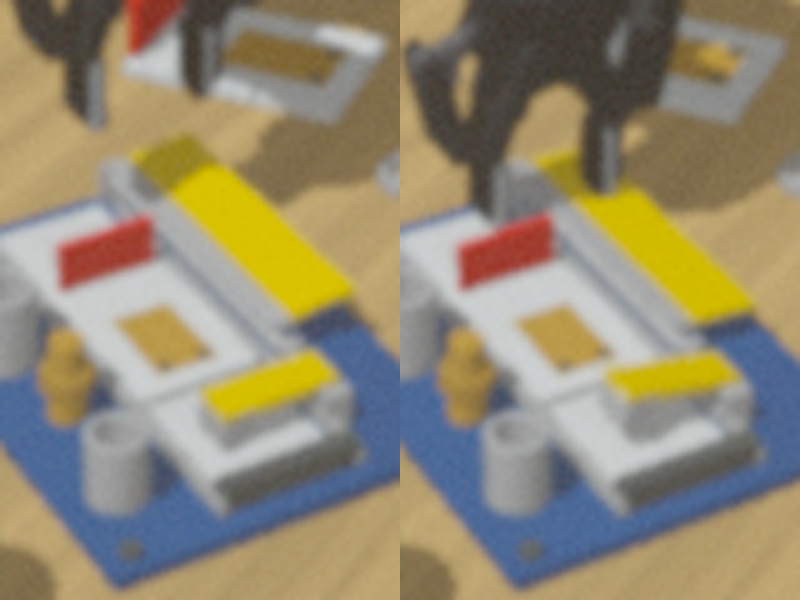

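View pics/wrist2.png

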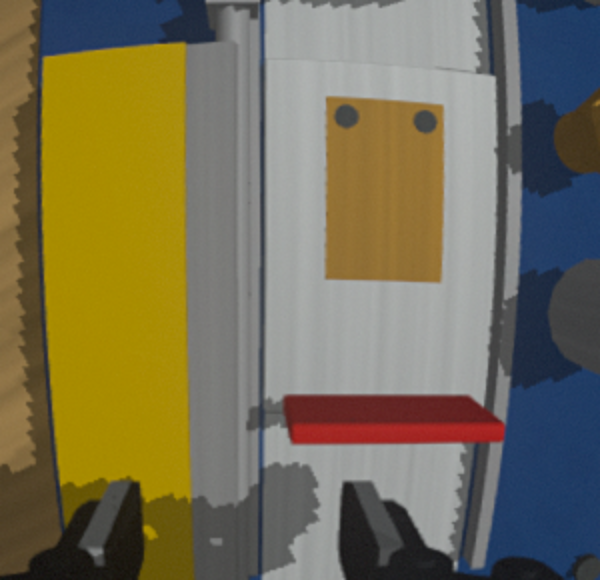

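Before/after pair: the foot (right panel, 670,400) has risen and the pad end dropped; the left tip sits mid-pad and the right tip is behind the lip. By travel (5.5 mm) the clip is at about 0.21. Now the push, pressing slightly deeper and 3 mm further towards the lip's middle.

```bash
python3 -m pendant '[0,0,0,0,0.01,0.003,0.58, 0,0,0,0.015,0.01,0.004,0.58, 0,0,0,0.03,0.01,0.004,0.58, 0,0,0,0.045,0.01,0.004,0.58, 0,0,0,0.06,0.01,0.004,0.58, 0,0,0,0.075,0.01,0.004,0.58, 0,0,0,0.09,0.01,0.004,0.58, 0,0,0,0.105,0.01,0.004,0.58, 0,0,0,0.12,0.01,0.004,0.58, 0,0,0,0.12,0.01,0.004,0.58]'; python3 - <<'E'
from h import *
from station import optics
delta(-16,12,25)
w=optics.get_image("wrist"); s=optics.get_image("scene")
cv2.imwrite("pics/v3.png",np.hstack([cv2.resize(w["image"][0:290,200:500,::-1],(400,387)),cv2.resize(s["image"][165:281,260:380,::-1],(400,387))]))
E
```

```text
t: 7.05
tool_pos: [0.5517, 0.1288, 0.0252]
tool_rot: [-3.051, 0.732, 0.004]
contact_force: [-8.8, 7.3, 16.4]
opening: 0.0492
grip_force: 7.7
t 7.05 turn [-0.006  0.006 -0.001] shift [1.537e-01 3.000e-04 1.000e-04] at jig [[-62.1  12.1  25.2]] F [-8.8  7.3 16.4] op 49.2 q [0.1  0.13 1.89 0.   1.11 2.14]
```

View pics/v3.png

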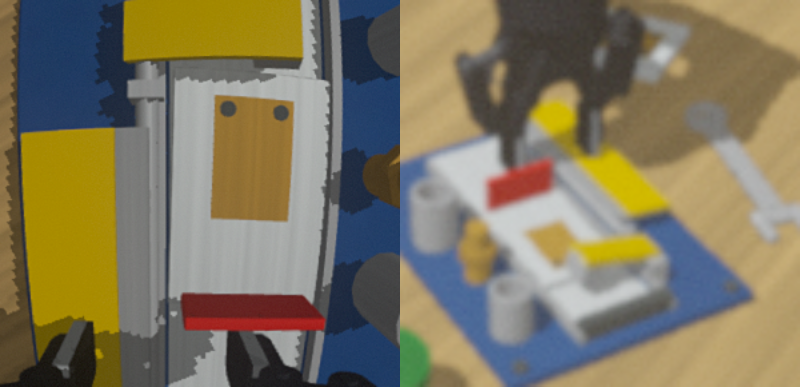

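The holder has moved with the finger against the lip's rear face, sits square in the channel, and its front edge is just reaching under the raised foot. Continuing.

```bash
python3 -m pendant '[0,0,0,0.013,0,0,0.58, 0,0,0,0.026,0,0,0.58, 0,0,0,0.04,0,0,0.58, 0,0,0,0.053,0,0,0.58, 0,0,0,0.067,0,0,0.58, 0,0,0,0.08,0,0,0.58, 0,0,0,0.093,0,0,0.58, 0,0,0,0.107,0,0,0.58, 0,0,0,0.12,0,0,0.58, 0,0,0,0.133,0,0,0.58, 0,0,0,0.138,0,0,0.58]' | grep -E "pos|force"; python3 -c "
from h import *
delta(-16,12,25)"; python3 -m pendant '[0,0,0,0.005,0,0,0.58, 0,0,0,0.01,0,0,0.58]'| grep -E "pos|force"; python3 -c "
from h import *
delta(-16,12,25)"
```

```text
tool_pos: [0.5879, 0.1104, 0.0252]
contact_force: [-11.8, 8.2, 18.4]
grip_force: 9.5
t 8.53 turn [-0.005  0.009 -0.   ] shift [0.0183 0.0002 0.0005] at jig [[-21.5  12.1  25.2]] F [-11.8   8.2  18.4] op 49.9 q [0.06 0.2  1.82 0.01 1.12 2.1 ]
tool_pos: [0.5908, 0.109, 0.0252]
contact_force: [-11.6, 7.7, 17.0]
grip_force: 8.1
t 8.78 turn [-0.005  0.007  0.   ] shift [0.0077 0.0003 0.0008] at jig [[-18.3  12.1  25.2]] F [-11.6   7.7  17. ] op 49.4 q [0.06 0.21 1.81 0.   1.12 2.1 ]
```

```bash
for i in 1; do python3 -m pendant '[0,0,0,0.004,0,0,0.58, 0,0,0,0.006,0,0,0.58]'; python3 -m pendant '[0,0,0,0.004,0,0,0.58, 0,0,0,0.006,0,0,0.58]'; done| grep -E "pos|force"; python3 -c "
from h import *
delta(-16,12,25)"
```

```text
tool_pos: [0.5911, 0.1088, 0.0252]
contact_force: [-15.0, 8.5, 20.8]
grip_force: 10.3
tool_pos: [0.5915, 0.1086, 0.0251]
contact_force: [-18.9, 10.6, 23.6]
grip_force: 13.6
t 9.28 turn [-0.003  0.021 -0.001] shift [0.0049 0.0003 0.0004] at jig [[-17.5  12.1  25.1]] F [-18.9  10.6  23.6] op 49.3 q [0.05 0.21 1.8  0.01 1.13 2.09]
```

The force rises with almost no motion at TCP jig x -17.5 (expected about -16), so it looks like the stop. Checking in an image before releasing.

```bash
python3 - <<'E'
from h import *
from station import optics
w=optics.get_image("wrist"); s=optics.get_image("scene"); pickle.dump((w,s),open("v4.pkl","wb"))
cv2.imwrite("pics/v4.png",np.hstack([cv2.resize(w["image"][0:290,200:500,::-1],(400,387)),cv2.resize(s["image"][200:280,280:363,::-1],(400,387),interpolation=cv2.INTER_CUBIC)]))
E
```

```text
(no output)
```

View pics/v4.png

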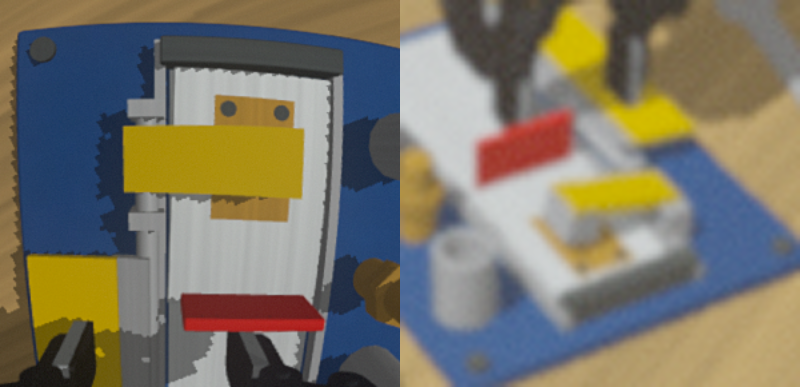

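The holder's front edge is against the dark stop in both views, and the foot is raised above it. I'll back the fingertip off the lip with the clip still pressed, then rise.

```bash
python3 -m pendant '[0,0,0,-0.015,0,0,0.58, 0,0,0,-0.03,0,0,0.58, 0,0,0,-0.04,0,0,0.58, 0,0,0,-0.04,0,0,0.58]'| grep -E "pos|force"; python3 -c "
from h import *
delta(-16,12,25)"
```

```text
tool_pos: [0.5886, 0.1099, 0.0269]
contact_force: [4.2, -0.8, 9.2]
grip_force: 4.4
t 9.88 turn [-0.009 -0.02  -0.002] shift [ 0.0155 -0.0001  0.0064] at jig [[-20.7  12.   26.9]] F [ 4.2 -0.8  9.2] op 49.7 q [ 0.06  0.19  1.82 -0.    1.11  2.1 ]
```

```bash
python3 -m pendant '[0,0,0,-0.008,0,-0.005,0.58, 0,0,0,-0.015,0,-0.012,0.58, 0,0,0,-0.015,0,-0.02,0.58, 0,0,0,-0.015,0,-0.03,0.58, 0,0,0,-0.015,0,-0.06,0.58, 0,0,0,-0.015,0,-0.15,0.58, 0,0,0,-0.015,0,-0.3,0.58, 0,0,0,-0.015,0,-0.45,0.58, 0,0,0,-0.015,0,-0.5,0.58, 0,0,0,-0.015,0,-0.5,0.58]'| grep -E "pos|force"; python3 - <<'E'
from h import *
from station import optics
w=optics.get_image("wrist"); s=optics.get_image("scene"); t=optics.get_image("top")
cv2.imwrite("pics/v5.png",np.hstack([cv2.resize(w["image"][0:290,200:500,::-1],(400,387)),cv2.resize(s["image"][180:280,265:368,::-1],(400,387),interpolation=cv2.INTER_CUBIC)]))
im=s["image"].astype(int); d0=pickle.load(open("scene0.pkl","rb"))
for d in (d0,s):
    im=d["image"].astype(int); m=(im[...,0]>110)&(im[...,1]<70)&(im[...,2]<70); r=np.zeros_like(m); r[200:245,272:330]=1
    v,u=np.nonzero(m&r); print(len(u),tojig(ray(d,np.c_[u,v],.037)).mean(0))
E
```

```text
tool_pos: [0.5802, 0.1125, 0.1738]
contact_force: [0.0, -0.3, -0.0]
grip_force: 0.0
83 [-58.81137034 -26.70402747  37.        ]
100 [  7.2096898  -26.26801602  37.        ]
```

View pics/v5.png

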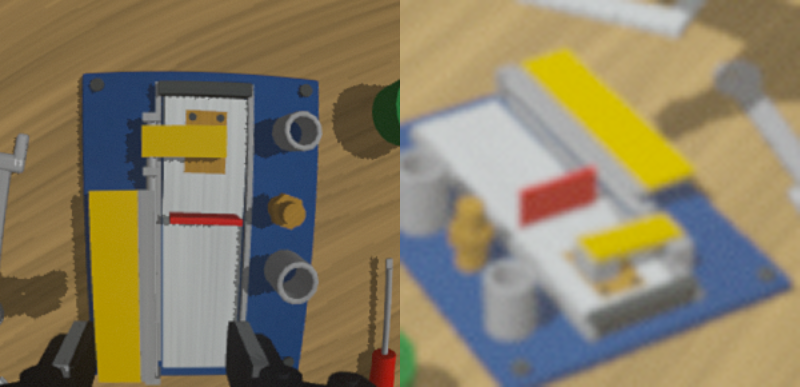

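The holder is home against the stop after about 66 mm of travel, and the foot rests on it. The fittings haven't moved and the arm is clear, with zero force.

```bash
python3 -c "
from station import ctrl; print(ctrl.finish_job())"
```

```text
the job is handed in; nothing more can be done
None
```

The job is handed in: the holder was pushed about 66 mm to the end stop with the clip held down, then the clip was released and clamped it, in about 11 s of robot time; the hand-in call returned no verdict.

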